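Put the three parts before the right jigs

ROBOT

A 7-joint arm with a two-finger parallel gripper is mounted at the origin on the work surface. World frame = base frame: x ahead of the robot, y to its left, z up, the work surface at z = 0. Lengths are in m, angles in rad, forces in N, time in s.
With the tool pointing down it reaches from about 0.425 to 0.875 m from the base axis. Payload 4.7 kg.
Tool frame: the origin (TCP) lies on the centre line of the jaws, within the pads' length; the fingertips stand 8 mm ahead of it and the grasp point (between the pads) lies 11 mm behind it; z points along the fingers, y is the direction in which the jaws open and shut (so a half turn about z gives the same grasp; the last joint's range is limited). The gripper opens to 87 mm and grips with 3 to 60 N. Pads are 19 mm wide; open, the fingers measure 117 mm over their backs; the gripper's body (75 mm by 190 mm) begins 51 mm behind the grasp point.
Start: joints at [-1.215, 0.321, -0.07, 1.45, 0.023, 1.371, -0.057], TCP at [0.218, 0.612, 0.231] pointing down, gripper open.
Joint ranges: [-2.86, 2.86], [-0.3, 2.09], [-1.38, 1.24], [0.06, 2.45], [-1.56, 4.7], [0.09, 2.05], [-2.69, 2.69]. Speed limits (rad/s): [2.57, 2.57, 3.14, 3.14, 3.14, 3.14, 3.14].

INTERFACE

Orientations are given as a rotation vector (axis times angle).
In Python, from bench import ctrl, cams, workorder gives the robot as it stands. The module is installed in compiled form; this text tells all that it offers.
- The arm moves only by the tool carry_out, never from a script. Its argument "rows" is a list of rows, each an object with "offset": the shift along the tool's x, y, z in m, a list of three; "rot": the turn, a rotation vector about the tool's x, y, z in degrees, a list of three; "gripper": the opening, from 0 (shut) to 1 (fully open). In form: [{"offset": [dx, dy, dz], "rot": [rx, ry, rz], "gripper": gripper}, ...]. A call has 1 to 10 rows; each row shifts and turns the commanded pose from where the row before left it, along the tool's axes as they then stand; what a row does not reach is not made up. A row lasts 1/8 s, in which the tool goes at most 62.5 mm and 10.7 degrees, less where a joint would pass 70% of its speed; a pose out of reach is approached as far as the arm can. A call is refused whole if a number of a shift passes 0.0625 or a number of a turn 10.7, either way. A call with a gripper value outside its range is refused whole. The fingers move at their own pace and stop on an object; "grip_force" is the grip in N (left out, the last holds). Time passes only in rows, so rows that do not move let the fingers close. It gives the time, the measured TCP pose, the force and the opening at its end, in the units of the state.
- ctrl.get_state(): the state, without advancing time (a new reading comes with each control period).
- cams.get_image(name): name is "scene" or "top"; returns a dict with "img" (400x640x3 uint8, red, green, blue), "vfov" (degrees; the focal length in pixels is half the picture's height over the tangent of half this angle, whatever the lens; pixels are square), "cx", "cy" (the principal point, pixels), "R" (3x3) and "t" (3): a world point X has camera coordinates R X + t. Camera axes: x right, y down, z forward; pixel columns grow to the right and rows downward; lengths in m; the calibration is good to about 2 mm. A picture is of the moment at which its call begins. There is no depth.
- workorder.close_job(): hands the job in, once; it reports no verdict.
The state is a dict: "time": time; "joint_positions": joint angles; "qd": joint speeds; "joint_torque": joint torques, N m; "position": TCP position; "tool_rot": TCP orientation; "ft_force": force on the tool from outside, world axes, zero at the start; "torque": the same for the moment, N m; "grip_width": opening from 0.0 (shut) to 1.0 (fully open).
Only numpy, scipy, OpenCV 4.12 (cv2) and the standard library are available. Lean on these libraries where they do the work, as an engineer would, in place of code of your own. Each camera call takes 0.05 s, during which the arm holds its last target.

TASK

The three loose parts have been laid out at the wrong jigs. Change them round so that the white nozzle is at the jig with the pink hairdryer shell, the lavender mirror frame at the jig with the lavender mirror handle and the spring at the jig with the yellow hair clip, each in the middle of the round dark green pad, the nozzle standing mouth up and the frame and spring lying flat as they do now. Set one part down on the empty black mat meanwhile to make room, and do not knock over or push away the screw jar or the cement bottle.

Things in the scene. Friction and masses are not known exactly. Their poses are not given: they have to be found in the camera images.
- nozzle_mid (a point): White plastic hairdryer nozzle (one, loose, 22 g), standing mouth up: round collar 46 mm across at the foot, tapering to a flat slot mouth 50 mm (its x) by 16 mm (its y) with a dark opening; 56 mm tall. The two broad sides of the mouth are upright and parallel from 33 to 56 mm above the foot: grip there, closing along y. The point is its centre, 28 mm above its foot; z up its axis.
- frame_mid (a point): Lavender plastic mirror frame (one, loose, 30 g), a flat open ring 76 mm outside, 54 mm inside (rim 11 mm wide) and 12 mm thick, with a row of tiny flat beads on top and a 9 mm long, 18 mm wide stub sticking out on its +x side. Lies flat; grip the rim from above, one finger inside the ring. The point is the centre of the ring, 6 mm above its underside; z is the ring's axis (up).
- spring_mid (a point): Small chromed steel torsion spring (one, loose, 20 g) lying on its side: close-wound coil 22 mm in diameter and 24 mm long along its x, with two straight legs of 3 mm wire lying flat underneath, one running 32 mm to +y (at its +x end), the other 32 mm to -y. Grip the coil from above, best on its two ends (closing along x). The point is the centre of the coil, 11 mm above what it lies on; z up.
- dryer_pad (a point): Centre of the top of the round dark green rubber pad (100 mm across, its top 14 mm above the bench) on the hairdryer jig. The jig is a fixed aluminium plate 116 mm wide, from 58 mm before the pad's centre to 212 mm behind it (+x), on which a closed steel toggle clamp holds a pink toy hairdryer shell 70 to 215 mm behind the pad's centre. Everything there is under 90 mm above the bench.
- mirror_pad (a point): The same pad (100 mm across, top 14 mm above the bench, point at the centre of its top) on the mirror jig: a like plate and toggle clamp, holding a lavender baluster-shaped mirror handle with a small loop at one end, 100 to 130 mm behind the pad's centre (+x).
- clip_pad (a point): The same pad (100 mm across, top 14 mm above the bench, point at the centre of its top) on the hair-clip jig: a like plate and toggle clamp, holding one half of a yellow toy claw hair clip with five curved teeth, 70 to 150 mm behind the pad's centre (+x).
- mat_top (a point): Centre of the top of an empty square black ribbed rubber mat, 130 by 130 mm, fixed, its top 6 mm above the bench: the free spot.
- screw_jar: Bystander: small clear screw jar with a grey lid, 48 mm across, 55 mm tall, standing at the right-hand (-y) end of the row of jigs. Origin at its underside.
- cement_bottle: Bystander: bottle of cement with an orange cap, 40 mm across, 75 mm tall, standing at the left-hand (+y) end of the row of jigs. Origin at its underside.

How it is judged:
By the outcome, as a careful person would: the job done as asked, in the order asked, and still so for the second after the job is handed in, with the robot touching nothing.
It also fails if it takes over 120 s, if anything falls off the work surface, if the arm or the gripper's body presses on something with over 40 N, if the wrist force passes 120 N, or if a joint passes its speed limit or range.

## Working session

There is one attempt and no reset: what is moved stays moved. The work goes in short steps, Python scripts to look and compute and a tool call to move; the robot and the scene stay as the last step left them, time stands still between calls to the robot, and variables do not carry over. Pictures are saved under pics/ and viewed, and the job is handed in when it is done.

Besides the shell and the picture viewer there is one more tool, called after "Call:" by a JSON object that holds its "method" and its "body", one argument or row to a line. carry_out: Moves the arm, as the interface text tells. Its arguments: {"type":"object","properties":{"rows":{"type":"array"},"grip_force":{"type":"number"}},"required":["rows"]}

```bash
mkdir -p pics; python3 - <<'E'
from bench import ctrl,cams
import cv2
s=ctrl.get_state();print(s)
for n in("scene","top"):
    d=cams.get_image(n);cv2.imwrite(f"pics/{n}0.png",d["img"][:,:,::-1])
    print(n,d["vfov"],d["cx"],d["cy"],d["R"],d["t"])
E
```

```text
{'time': 0.0, 'joint_positions': array([-1.21493818,  0.32183471, -0.07007609,  1.4516487 ,  0.02257057,
        1.37079229, -0.05690915]), 'qd': array([ 2.03862278e-05,  1.38778256e-04,  5.19829183e-04,  3.02208617e-04,
       -1.47287260e-04,  2.00770823e-04, -1.34475019e-03]), 'joint_torque': array([-2.96772059e-04, -4.91269076e+01, -4.03943919e-01, -3.12532103e+01,
       -6.37527765e-02,  4.36415698e-02,  1.59732731e-04]), 'position': array([0.21770861, 0.61189783, 0.22946702]), 'tool_rot': array([-5.34170038e-01, -3.09558892e+00,  2.95230575e-03]), 'ft_force': array([ 0.04468148, -0.15133639,  0.28844118]), 'torque': array([ 0.00100853,  0.0097246 , -0.04777795]), 'grip_width': 1.0002272313213028}
scene 44.93991426876596 320.16901861224005 196.1793909421722 [[-0.20162599  0.97929858 -0.01792348]
 [ 0.6565037   0.12154084 -0.74446673]
 [-0.72687678 -0.16187067 -0.66741893]] [ 0.09314366 -0.29325921  1.69641589]
top 57.09885548903145 318.2459832629869 196.7770734540272 [[-0.0294719  -0.99949763 -0.01165737]
 [-0.99196227  0.03068146 -0.12275794]
 [ 0.12305393  0.00794576 -0.99236817]] [0.02662046 0.51656842 1.23419999]
```

View pics/scene0.png

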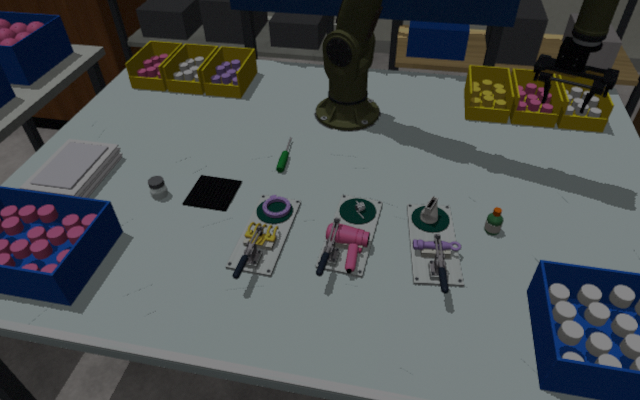

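View pics/top0.png

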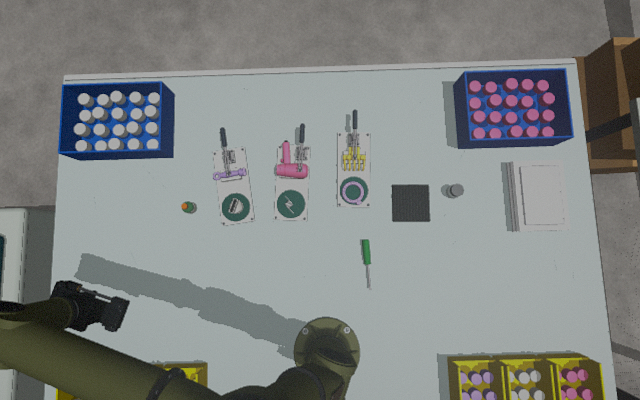

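The scene view shows the frame on the clip pad (275,207), the spring on the dryer pad (360,210) and the nozzle on the mirror pad (430,215). The mat is at (213,192), the jar at (157,187) and the bottle at (494,220). I'll measure these now.

```bash
cat > h.py <<'E'
from bench import ctrl,cams
import cv2, numpy as np
from scipy.spatial.transform import Rotation as Rn
def get(n):
    d=cams.get_image(n); d["f"]=200/np.tan(np.radians(d["vfov"]/2)); return d
def cast(d,uv,z):
    uv=np.atleast_2d(uv).astype(float)
    r=np.c_[(uv[:,0]-d["cx"])/d["f"],(uv[:,1]-d["cy"])/d["f"],np.ones(len(uv))]@d["R"]
    c=-d["R"].T@d["t"]; k=(z-c[2])/r[:,2]
    return c+r*k[:,None]
def proj(d,X):
    p=np.atleast_2d(X)@d["R"].T+d["t"]; return np.c_[d["cx"]+d["f"]*p[:,0]/p[:,2],d["cy"]+d["f"]*p[:,1]/p[:,2]]
def crop(d,x,y,w,h,s,name):
    cv2.imwrite(name,cv2.resize(d["img"][y:y+h,x:x+w,::-1],None,fx=s,fy=s,interpolation=cv2.INTER_CUBIC))
def blobs(m,amin=20):
    n,l,st,c=cv2.connectedComponentsWithStats(m.astype(np.uint8))
    return [(st[i],c[i],l==i) for i in range(1,n) if st[i][4]>=amin]
E
python3 - <<'E'
from h import *
for n in("scene","top"):
    d=get(n); np.save(f"{n}.npy",d,allow_pickle=True)
    hsv=cv2.cvtColor(d["img"],cv2.COLOR_RGB2HSV)
    print(n,"f",d["f"],"cam",-d["R"].T@d["t"])
    g=(hsv[...,0]>65)&(hsv[...,0]<95)&(hsv[...,1]>120)&(hsv[...,2]<110)
    for st,c,m in blobs(g,100):
        cs,_=cv2.findContours(m.astype(np.uint8),0,2)
        hull=cv2.convexHull(max(cs,key=cv2.contourArea))
        pts=cast(d,hull[:,0],.014)[:,:2]
        (x,y),r=cv2.minEnclosingCircle(pts.astype(np.float32))
        e=cv2.fitEllipse(pts.astype(np.float32)) if len(pts)>5 else None
        print("green",st,c.round(1),"circ",round(x,4),round(y,4),round(r,4),e)
    b=d["img"].max(2)<40
    for st,c,m in blobs(b,300): print("black",st,c.round(1),cast(d,c,.006).round(4))
d=np.load("scene.npy",allow_pickle=True).item();crop(d,140,160,380,130,2,"pics/s1.png")
d=np.load("top.npy",allow_pickle=True).item();crop(d,170,100,310,130,2.5,"pics/t1.png")
E
```

```text
scene f 483.5597131296791 cam [1.44439126 0.2190275  0.91556782]
green [277 151  11  21 134] [282.3 160.7] circ 0.3249 -0.145 0.0502 ((0.3270527720451355, -0.1456185132265091), (0.025135153904557228, 0.10714022070169449), 95.12632751464844)
green [340 199  36  25 580] [356.6 211.5] circ 0.5009 0.1101 0.0486 ((0.5009379982948303, 0.11014830321073532), (0.09497147798538208, 0.09689868241548538), 114.3285140991211)
green [257 203  35  20 227] [270.9 215.9] circ 0.5418 -0.1113 0.0485 ((0.5407587289810181, -0.11100861430168152), (0.09502678364515305, 0.09719700366258621), 131.51063537597656)
green [268 202  18  10 129] [276.2 206.4] circ 0.5254 -0.1087 0.0237 ((0.5252655744552612, -0.10942667722702026), (0.036321815103292465, 0.04636529088020325), 26.370906829833984)
green [412 206  37  26 464] [430.7 221. ] circ 0.4949 0.3034 0.0487 ((0.49524033069610596, 0.3031780421733856), (0.0949268490076065, 0.09693677723407745), 100.71659088134766)
black [   95     0   524   131 24638] [367.2  36.5] [[-0.6255 -0.0106  0.006 ]]
black [  14   14   58   70 1410] [43.8 48.3] [[-0.2761 -1.3878  0.006 ]]
black [ 86  61  21  34 393] [96.1 76.7] [[-0.0783 -1.0167  0.006 ]]
black [ 22  95  48  56 756] [ 42.6 125.5] [[ 0.2716 -1.0114  0.006 ]]
black [ 183  176   58   35 1351] [212.3 192.8] [[ 0.4958 -0.3076  0.006 ]]
black [340 199  35  25 505] [357.  211.6] [[0.4971 0.1096 0.006 ]]
black [  53  204   69  100 1646] [ 87.7 254.2] [[ 0.7742 -0.5325  0.006 ]]
black [412 207  37  25 404] [430.5 221.4] [[0.4987 0.306  0.006 ]]
black [  0 358  37  42 782] [ 11.9 385.4] [[ 1.1166 -0.4901  0.006 ]]
top f 367.5975830577639 cam [3.61327769e-01 9.51362447e-04 1.28850399e+00]
black [589 113  43  25 361] [615.2 124.7] [[ 0.7465 -1.0556  0.006 ]]
black [   0  281  129   75 3485] [ 65.7 311.5] [[0.1527 0.8839 0.006 ]]
```

View pics/s1.png

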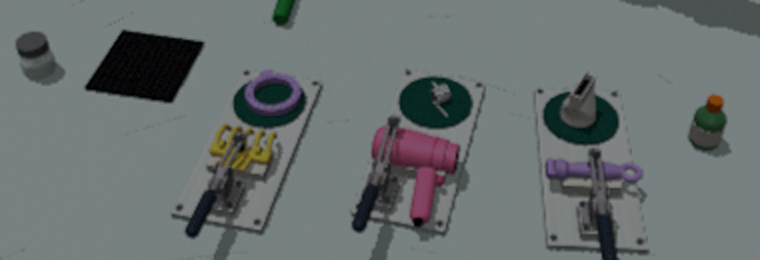

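View pics/t1.png

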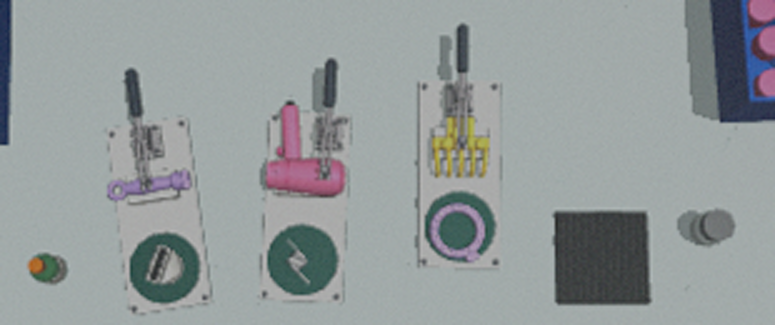

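The crops show that the frame's stub points toward -x and slightly -y, the spring's coil axis is diagonal, and the nozzle is turned about 25°. Next I'll measure in the top view and compare it with the scene view.

```bash
python3 - <<'E'
from h import *
d=np.load("top.npy",allow_pickle=True).item()
hsv=cv2.cvtColor(d["img"],cv2.COLOR_RGB2HSV)
print(d["img"][215,285],hsv[215,285],hsv[170,200])
g=(hsv[...,0]>65)&(hsv[...,0]<95)&(hsv[...,1]>90)&(hsv[...,2]<130)
for st,c,m in blobs(g,60):
    cs,_=cv2.findContours(m.astype(np.uint8),0,2)
    hull=cv2.convexHull(max(cs,key=cv2.contourArea))
    pts=cast(d,hull[:,0],.014)[:,:2]
    (x,y),r=cv2.minEnclosingCircle(pts.astype(np.float32))
    print("green",st,c.round(1),"circ",round(x,4),round(y,4),round(r,4), [np.round(v,4) for v in cv2.fitEllipse(pts.astype(np.float32))])
b=d["img"].max(2)<75
b[:170]=0;b[240:]=0
for st,c,m in blobs(b,300):
    cs,_=cv2.findContours(m.astype(np.uint8),0,2)
    print("black",st,c.round(1),cast(d,c,.006).round(4), cv2.minAreaRect(cast(d,cs[0][:,0],.006)[:,:2].astype(np.float32)))
# lavender ring
for n in("top","scene"):
    d=np.load(n+".npy",allow_pickle=True).item()
    hsv=cv2.cvtColor(d["img"],cv2.COLOR_RGB2HSV)
    m=(hsv[...,0]>120)&(hsv[...,0]<150)&(hsv[...,1]>40)
    for st,c,mm in blobs(m,60):
        cs,_=cv2.findContours(mm.astype(np.uint8),0,1)
        p=cast(d,cs[0][:,0],.026)[:,:2]
        print(n,"lav",st,c.round(1),cast(d,c,.02).round(4), [np.round(v,4) for v in cv2.fitEllipse(p.astype(np.float32))])
d=np.load("top.npy",allow_pickle=True).item()
a=d["img"]
def cc(x,y,w,h): return cv2.resize(a[y:y+h,x:x+w,::-1],(380,380),interpolation=cv2.INTER_CUBIC)
t=np.hstack([cc(217,187,38,38),cc(272,187,38,38)])
cv2.imwrite("pics/t2.png",t)
a=np.load("scene.npy",allow_pickle=True).item()["img"]
cv2.imwrite("pics/s2.png",np.hstack([cc(410,192,40,40),cc(337,188,40,40)]))
E
```

```text
[61 92 85] [83 86 92] [ 87  13 171]
green [346 186  13  13  69] [351.5 191.9] circ 0.5326 -0.1073 0.0236 [array([ 0.5324, -0.1075]), array([0.0445, 0.0465]), np.float64(111.7065)]
green [277 191  27  27 167] [287.2 204.3] circ 0.4987 0.1095 0.0474 [array([0.4978, 0.1097]), array([0.0916, 0.0932]), np.float64(162.869)]
green [222 194  27  27 218] [234.6 207. ] circ 0.4927 0.3026 0.0472 [array([0.4926, 0.3023]), array([0.0927, 0.0933]), np.float64(19.9662)]
green [362 240   8  24 126] [365.9 251.5] circ 0.3257 -0.1468 0.0402 [array([ 0.3294, -0.1463]), array([0.023 , 0.1047]), np.float64(92.9165)]
black [ 392  185   38   36 1290] [410.  202.8] [[ 0.4893 -0.3089  0.006 ]] ((0.4906567931175232, -0.3092890977859497), (0.12766321003437042, 0.12322426587343216), 88.27091217041016)
top lav [228 168  18   9  89] [237.7 172.4] [[0.6138 0.2917 0.02  ]] [array([0.6123, 0.2906]), array([0.0218, 0.0681]), np.float64(9.2558)]
top lav [213 172  14   8  69] [219.2 175.4] [[0.6052 0.3566 0.02  ]] [array([0.6039, 0.3565]), array([0.0247, 0.0498]), np.float64(5.2215)]
top lav [342 181  22  24 137] [352.
[... 432 characters left out ...]
] [489.2 394.6] [[-0.1449 -0.5241  0.02  ]] [array([-0.1422, -0.5213]), array([0.0292, 0.0443]), np.float64(158.0978)]
scene lav [211  60  29  25 445] [226.4  72.2] [[-0.1762 -0.506   0.02  ]] [array([-0.1661, -0.4987]), array([0.1036, 0.1892]), np.float64(103.9999)]
scene lav [262 195  29  23 339] [276.1 206.6] [[ 0.5323 -0.1074  0.02  ]] [array([ 0.5371, -0.1056]), array([0.0728, 0.0864]), np.float64(119.3327)]
scene lav [413 239  23  11 186] [423.2 244.4] [[0.5981 0.2897 0.02  ]] [array([0.6039, 0.2876]), array([0.0304, 0.0646]), np.float64(8.8504)]
scene lav [441 241  20  10 133] [450.1 245.5] [[0.5895 0.355  0.02  ]] [array([0.5951, 0.3545]), array([0.0284, 0.0538]), np.float64(5.3384)]
```

View pics/t2.png

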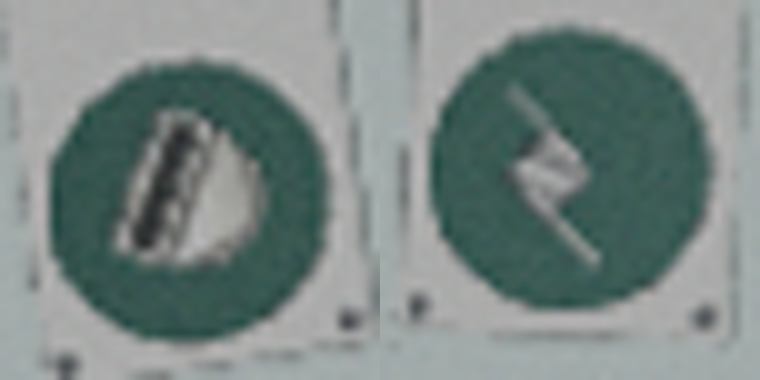

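View pics/s2.png

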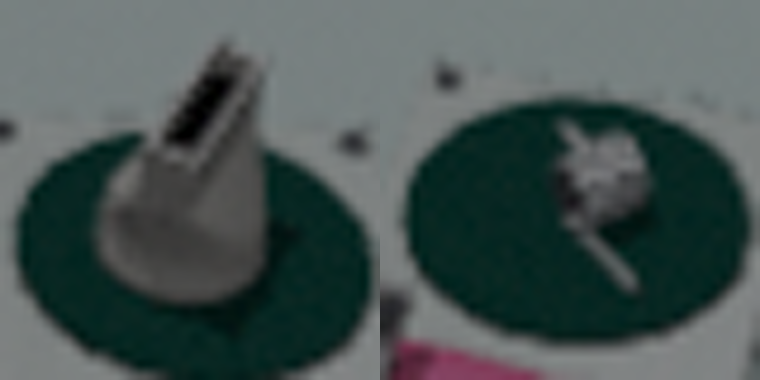

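Top and scene agree to about 3 mm on the pads. Slot centre is at about (233.0,205.5) in top and (430.5,202.5) in scene. Coil centre is at about (288.8,203.7) in top and (360.2,206.2) in scene. I'll measure these points, the spring's axis and the clip pad.

```bash
cat >> h.py <<'E'
def tri(a,ua,b,ub):
    rows=[]
    for d,(u,v) in((a,ua),(b,ub)):
        P=np.c_[d["R"],d["t"]]; x=(u-d["cx"])/d["f"]; y=(v-d["cy"])/d["f"]
        rows+= [x*P[2]-P[0],y*P[2]-P[1]]
    A=np.array(rows); X=np.linalg.lstsq(A[:,:3],-A[:,3],rcond=None)[0]
    return X, (proj(a,X)-ua)[0].round(1),(proj(b,X)-ub)[0].round(1)
E
python3 - <<'E'
from h import *
T=np.load("top.npy",allow_pickle=True).item();S=np.load("scene.npy",allow_pickle=True).item()
def sh(n,t,s,z):
    print(n,"tri",tri(T,t,S,s),"top",cast(T,t,z)[0].round(4),"scene",cast(S,s,z)[0].round(4))
sh("slot",(233.0,205.5),(430.55,202.55),.070)
sh("coil",(288.8,203.7),(360.2,206.2),.025)
# slot & legs direction
def ang(d,p,q,z):
    a,b=cast(d,[p,q],z); v=b-a; return np.degrees(np.arctan2(v[1],v[0])).round(1),np.linalg.norm(v).round(4)
c=lambda x,y:(x/10-.5,y/10-.5)
t=lambda x,y:(217+x/10-.5,187+y/10-.5)
s=lambda x,y:(410+x/9.5-.5,192+y/9.5-.5)
print("slot ang",ang(T,t(145,243),t(185,130),.07),ang(S,s(175,143),s(230,72),.07))
t2=lambda x,y:(272+(x-380)/10-.5,187+y/10-.5)
s2=lambda x,y:(337+(x-380)/9.5-.5,188+y/9.5-.5)
print("leg ang",ang(T,t2(600,265),t2(530,190),.0155),ang(T,t2(550,135),t2(510,85),.0155),ang(S,s2(635,290),s2(578,222),.0155))
# leg tips
print("tip mid",(cast(T,t2(600,265),.0155)+cast(T,t2(508,83),.0155))/2,(cast(S,s2(637,292),.0155)+cast(S,s2(558,120),.0155))/2)
# clip pad from top
hsv=cv2.cvtColor(T["img"],cv2.COLOR_RGB2HSV)
g=(hsv[...,0]>65)&(hsv[...,0]<95)&(hsv[...,1]>90)&(hsv[...,2]<130)
ys,xs=np.nonzero(g[170:215,330:375]);pts=np.c_[xs+330,ys+170]
h=cv2.convexHull(pts.astype(np.int32))[:,0];P=cast(T,h,.014)[:,:2].astype(np.float32)
print("clip top",cv2.minEnclosingCircle(P),cv2.fitEllipse(P))
# jar and bottle
print("jar", tri(T,(455,190),S,(156,187))[0], "bottle cap",tri(T,(184,206),S,(497,211))[0])
R=Rn.from_rotvec(ctrl.get_state()["tool_rot"]).as_matrix();print(R.round(3))
E
```

```text
slot tri (array([0.49221013, 0.29743021, 0.06656236]), array([-0.1,  0. ]), array([-0.2,  0. ])) top [0.4919 0.2961 0.07  ] scene [0.4959 0.2976 0.07  ]
coil tri (array([0.49654948, 0.11540349, 0.02652278]), array([-0.6,  0.1]), array([-0.7,  0. ])) top [0.497  0.1136 0.025 ] scene [0.4944 0.1172 0.025 ]
slot ang (np.float64(-19.7), np.float64(0.0399)) (np.float64(156.6), np.float64(0.0341))
leg ang (np.float64(41.5), np.float64(0.036)) (np.float64(37.1), np.float64(0.0226)) (np.float64(-141.1), np.float64(0.0312))
tip mid [[0.49744715 0.11414739 0.0155    ]] [[0.49571798 0.11526922 0.0155    ]]
clip top ((0.5390392541885376, -0.11167394369840622), 0.04668286442756653) ((0.5421208739280701, -0.11234939843416214), (0.0803610309958458, 0.09667903929948807), 161.8931884765625)
jar [ 0.52638161 -0.46042367  0.02995612] bottle cap [0.4954282  0.46167252 0.06812381]
[[-0.942  0.335 -0.   ]
 [ 0.335  0.942 -0.001]
 [-0.    -0.001 -1.   ]]
```

Positions look consistent: the slot height triangulates to 67 mm against an expected 70, and the coil to 26.5 against 25. I'll take the frame to the mat first, starting by turning so the jaws lie along world y and travelling there.

Call:
{"method": "carry_out", "body": {
  "rows": [
    {"offset":[0,0,0],"rot":[0,0,-9.8],"gripper":0.55},
    {"offset":[0,0,0],"rot":[0,0,-9.8],"gripper":0.55},
    {"offset":[-0.04,-0.055,0],"rot":[0,0,0],"gripper":0.55},
    {"offset":[-0.04,-0.055,0],"rot":[0,0,0],"gripper":0.55},
    {"offset":[-0.04,-0.055,0],"rot":[0,0,0],"gripper":0.55},
    {"offset":[-0.04,-0.055,0],"rot":[0,0,0],"gripper":0.55},
    {"offset":[-0.04,-0.055,0],"rot":[0,0,0],"gripper":0.55},
    {"offset":[-0.04,-0.055,0],"rot":[0,0,0],"gripper":0.55},
    {"offset":[-0.04,-0.055,0],"rot":[0,0,0],"gripper":0.55},
    {"offset":[-0.036,-0.055,0],"rot":[0,0,0],"gripper":0.55}
  ],
  "grip_force": 15
}}

```text
time: 1.45
position: [0.5105, 0.2047, 0.2307]
tool_rot: [-0.001, 3.141, 0.001]
ft_force: [0.5, 1.1, -0.2]
grip_width: 0.55
```

Call:
{"method": "carry_out", "body": {
  "rows": [
    {"offset":[0,-0.055,0],"rot":[0,0,0],"gripper":0.55},
    {"offset":[0,-0.055,0],"rot":[0,0,0],"gripper":0.55},
    {"offset":[0,-0.055,0.02],"rot":[0,0,0],"gripper":0.55},
    {"offset":[0,-0.055,0.03],"rot":[0,0,0],"gripper":0.55},
    {"offset":[0,-0.055,0.04],"rot":[0,0,0],"gripper":0.55},
    {"offset":[0,-0.0365,0.03],"rot":[0,0,0],"gripper":0.55},
    {"offset":[0,0,0],"rot":[0,0,0],"gripper":0.55},
    {"offset":[0,0,0],"rot":[0,0,0],"gripper":0.55},
    {"offset":[0,0,0],"rot":[0,0,0],"gripper":0.55}
  ]
}}

```text
time: 2.58
position: [0.5107, -0.099, 0.1148]
tool_rot: [-0.004, 3.14, 0.001]
ft_force: [-0.4, -0.8, 0.3]
grip_width: 0.55
```

```bash
cat > st.py <<'E'
from h import *
import sys
s=ctrl.get_state();R=Rn.from_rotvec(s["tool_rot"]).as_matrix()
print("t",round(s["time"],2),"p",s["position"].round(4),"tooly",np.degrees(np.arctan2(R[1,1],R[0,1])).round(2),"tz",R[:,2].round(3),"q",s["joint_positions"].round(2),"F",s["ft_force"].round(2),"g",round(s["grip_width"]*87,1))
if len(sys.argv)>1:
    x,y,z=map(float,sys.argv[1:4]); print("to tool offset",(R.T@(np.array([x,y,z])-s["position"])).round(4))
E
python3 st.py .5335 -.1395 .1; python3 - <<'E'
from h import *
T=get("top");S=get("scene");np.save("s_.npy",S,allow_pickle=True);np.save("t_.npy",T,allow_pickle=True)
p=ctrl.get_state()["position"]
for d in(T,S): print(proj(d,p+[0,0,-.008]),proj(d,[.5335,-.107,.02]))
a=cv2.resize(S["img"][150:250,210:340,::-1],(520,400),interpolation=cv2.INTER_CUBIC)
b=cv2.resize(T["img"][140:240,310:375,::-1],(260,400),interpolation=cv2.INTER_CUBIC)
cv2.imwrite("pics/f1.png",np.hstack([a,b]))
E
```

```text
t 2.58 p [ 0.5107 -0.099   0.1148] tooly 90.16 tz [ 0.002  0.001 -1.   ] q [-0.31  0.14  0.49  1.93 -0.08  1.09  1.78] F [-0.43 -0.79  0.26] g 47.9
to tool offset [-0.0227 -0.0406  0.0148]
[[352.06651294 194.93919045]] [[352.0443695  191.49466265]]
[[278.72126793 177.28373862]] [[276.12061031 206.89659098]]
```

View pics/f1.png

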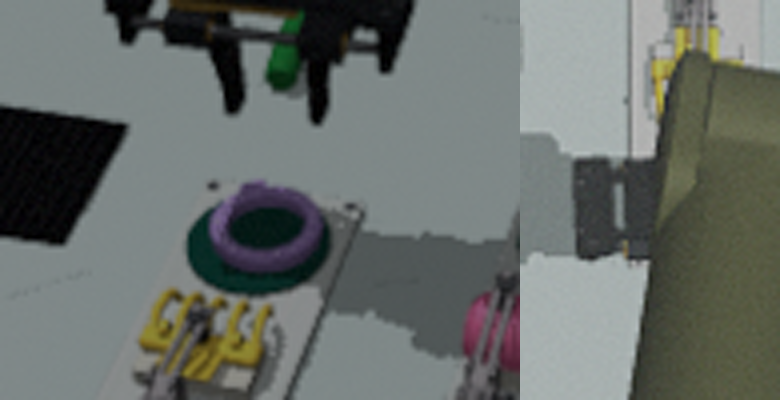

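The scene image shows the fingertips at about (279,179), against a predicted (278.7,177.3), so the calibration holds. The ring is centred at about (276,207), and I'll now align over its -y rim.

Call:
{"method": "carry_out", "body": {
  "rows": [
    {"offset":[-0.0115,-0.02,0],"rot":[0,0,0],"gripper":0.55},
    {"offset":[-0.0112,-0.0206,0],"rot":[0,0,0],"gripper":0.55},
    {"offset":[0,0,0.02],"rot":[0,0,0],"gripper":0.55},
    {"offset":[0,0,0.02],"rot":[0,0,0],"gripper":0.55},
    {"offset":[0,0,0],"rot":[0,0,0],"gripper":0.55},
    {"offset":[0,0,0],"rot":[0,0,0],"gripper":0.55},
    {"offset":[0,0,0],"rot":[0,0,0],"gripper":0.55}
  ]
}}

```text
time: 3.55
position: [0.5332, -0.141, 0.075]
tool_rot: [-0.001, 3.14, 0.0]
ft_force: [0.2, 0.4, 0.9]
grip_width: 0.55
```

```bash
python3 st.py .5335 -.1395 .025; python3 - <<'E'
from h import *
T=get("top");S=get("scene")
a=cv2.resize(S["img"][150:250,210:340,::-1],(520,400),interpolation=cv2.INTER_CUBIC)
b=cv2.resize(T["img"][140:240,310:375,::-1],(260,400),interpolation=cv2.INTER_CUBIC)
cv2.imwrite("pics/f2.png",np.hstack([a,b]))
E
```

```text
t 3.55 p [ 0.5332 -0.141   0.075 ] tooly 90.04 tz [ 0.002  0.    -1.   ] q [-0.24  0.26  0.51  1.89 -0.15  1.02  1.91] F [0.2  0.42 0.91] g 47.9
to tool offset [-0.0002  0.0015  0.05  ]
```

View pics/f2.png

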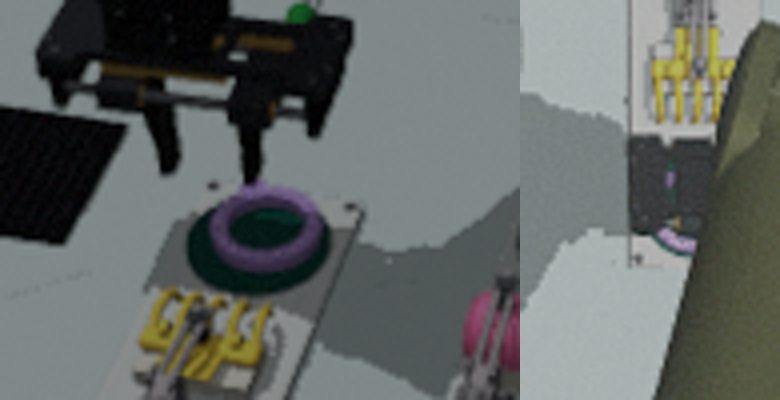

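The scene shows the jaws straddling the -y rim, and the top view shows the lavender rim between them. I'll go down, close and lift slightly.

Call:
{"method": "carry_out", "body": {
  "rows": [
    {"offset":[0,0.0015,0.02],"rot":[0,0,0],"gripper":0.55},
    {"offset":[0,0,0.02],"rot":[0,0,0],"gripper":0.55},
    {"offset":[0,0,0.009],"rot":[0,0,0],"gripper":0.55},
    {"offset":[0,0,0],"rot":[0,0,0],"gripper":0.55},
    {"offset":[0,0,0],"rot":[0,0,0],"gripper":0.55},
    {"offset":[0,0,0],"rot":[0,0,0],"gripper":0},
    {"offset":[0,0,0],"rot":[0,0,0],"gripper":0},
    {"offset":[0,0,0],"rot":[0,0,0],"gripper":0},
    {"offset":[0,0,0],"rot":[0,0,0],"gripper":0},
    {"offset":[0,0,0],"rot":[0,0,0],"gripper":0}
  ],
  "grip_force": 15
}}

```text
time: 4.9
position: [0.5324, -0.1396, 0.0249]
tool_rot: [-0.001, 3.141, 0.0]
ft_force: [0.0, -0.4, 0.1]
grip_width: 0.125
```

```bash
python3 st.py
```

```text
t 4.9 p [ 0.5324 -0.1396  0.0249] tooly 90.02 tz [ 0.  0. -1.] q [-0.22  0.33  0.5   1.93 -0.19  0.93  1.94] F [ 0.03 -0.38  0.08] g 10.9
```

Width 10.9 mm, so the rim is held. Now lift and go to the mat.

Call:
{"method": "carry_out", "body": {
  "rows": [
    {"offset":[0,0,-0.03],"rot":[0,0,0],"gripper":0},
    {"offset":[0,0,-0.04],"rot":[0,0,0],"gripper":0},
    {"offset":[0.005,-0.03,-0.03],"rot":[0,0,0],"gripper":0},
    {"offset":[0.007,-0.035,0],"rot":[0,0,0],"gripper":0},
    {"offset":[0.01,-0.035,0],"rot":[0,0,0],"gripper":0},
    {"offset":[0.01,-0.035,0],"rot":[0,0,0],"gripper":0},
    {"offset":[0.01,-0.035,0],"rot":[0,0,0],"gripper":0},
    {"offset":[0,-0.0315,0],"rot":[0,0,0],"gripper":0},
    {"offset":[0,0,0],"rot":[0,0,0],"gripper":0},
    {"offset":[0,0,0],"rot":[0,0,0],"gripper":0}
  ]
}}

```text
time: 6.15
position: [0.4905, -0.3402, 0.1245]
tool_rot: [0.001, -3.141, -0.002]
ft_force: [-0.4, 0.5, -0.7]
grip_width: 0.12
```

```bash
python3 st.py .4905 -.341 .0175; python3 - <<'E'
from h import *
S=get("scene")
cv2.imwrite("pics/f3.png",cv2.resize(S["img"][130:250,130:290,::-1],(640,480),interpolation=cv2.INTER_CUBIC))
E
```

```text
t 6.15 p [ 0.4905 -0.3402  0.1245] tooly 90.04 tz [-0.     0.001 -1.   ] q [ 0.04  0.32  0.63  1.74 -0.21  1.15  2.3 ] F [-0.42  0.51 -0.7 ] g 10.5
to tool offset [-0.     -0.0009  0.107 ]
```

View pics/f3.png

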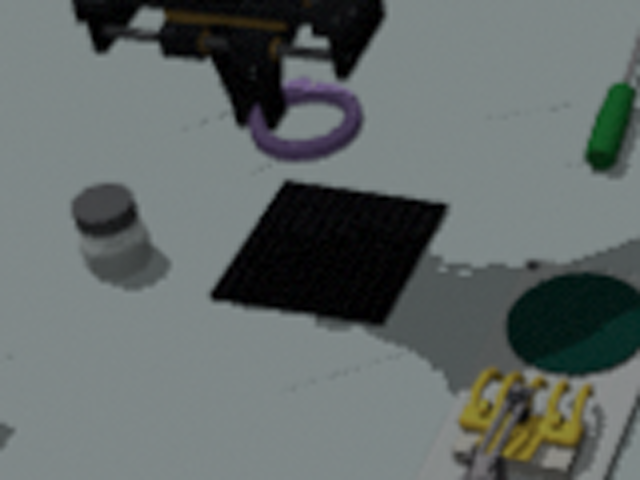

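The ring hangs level, and the jar and mat are clear below. Lower and release.

Call:
{"method": "carry_out", "body": {
  "rows": [
    {"offset":[0,0,0.035],"rot":[0,0,0],"gripper":0},
    {"offset":[0,0,0.035],"rot":[0,0,0],"gripper":0},
    {"offset":[0,0,0.025],"rot":[0,0,0],"gripper":0},
    {"offset":[0,0,0.01],"rot":[0,0,0],"gripper":0},
    {"offset":[0,0,0],"rot":[0,0,0],"gripper":0},
    {"offset":[0,0,0],"rot":[0,0,0],"gripper":0},
    {"offset":[0,0,0],"rot":[0,0,0],"gripper":0.3},
    {"offset":[0,0,0],"rot":[0,0,0],"gripper":0.45},
    {"offset":[0,0,0],"rot":[0,0,0],"gripper":0.45}
  ]
}}

```text
time: 7.32
position: [0.4906, -0.3412, 0.0202]
tool_rot: [-0.0, 3.141, -0.0]
ft_force: [0.8, -0.0, 0.4]
grip_width: 0.38
```

```bash
python3 st.py
```

```text
t 7.33 p [ 0.4906 -0.3412  0.0202] tooly 90.01 tz [ 0.001 -0.    -1.   ] q [ 0.08  0.45  0.59  1.82 -0.3   0.96  2.37] F [ 0.75 -0.04  0.4 ] g 33.1
```

Released. Lift and travel toward the spring.

Call:
{"method": "carry_out", "body": {
  "rows": [
    {"offset":[0,0,-0.04],"rot":[0,0,0],"gripper":0.45},
    {"offset":[0,0,-0.05],"rot":[0,0,0],"gripper":0.6},
    {"offset":[0,0.04,-0.03],"rot":[0,0,0],"gripper":0.6},
    {"offset":[0,0.05,0],"rot":[0,0,0],"gripper":0.6},
    {"offset":[0,0.05,0],"rot":[0,0,0],"gripper":0.6},
    {"offset":[0,0.05,0],"rot":[0,0,0],"gripper":0.6},
    {"offset":[0,0.05,0],"rot":[0,0,0],"gripper":0.6},
    {"offset":[0,0.05,0],"rot":[0,0,0],"gripper":0.6},
    {"offset":[0,0.05,0],"rot":[0,0,0],"gripper":0.6},
    {"offset":[0,0.05,0],"rot":[0,0,0],"gripper":0.6}
  ]
}}

```text
time: 8.57
position: [0.4902, 0.0504, 0.1402]
tool_rot: [-0.0, 3.141, 0.001]
ft_force: [0.2, -0.5, 1.3]
grip_width: 0.603
```

Call:
{"method": "carry_out", "body": {
  "rows": [
    {"offset":[-0.006,0.05,0],"rot":[0,0,0],"gripper":0.6},
    {"offset":[0,0,0],"rot":[0,0,-10],"gripper":0.6},
    {"offset":[0,0,0],"rot":[0,0,-10],"gripper":0.6},
    {"offset":[0,0,0],"rot":[0,0,-10],"gripper":0.6},
    {"offset":[0,0,0],"rot":[0,0,-10],"gripper":0.6},
    {"offset":[0,0,0],"rot":[0,0,0],"gripper":0.6},
    {"offset":[0,0,0],"rot":[0,0,0],"gripper":0.6}
  ]
}}

```text
time: 9.45
position: [0.4963, 0.0988, 0.1399]
tool_rot: [-1.07, 2.954, 0.0]
ft_force: [-0.4, 1.3, 0.2]
grip_width: 0.602
```

```bash
python3 st.py .4965 .1148 .075; python3 - <<'E'
from h import *
T=get("top");S=get("scene")
a=cv2.resize(S["img"][140:240,290:420,::-1],(520,400),interpolation=cv2.INTER_CUBIC)
b=cv2.resize(T["img"][150:250,375:440,::-1],(260,400),interpolation=cv2.INTER_CUBIC)
cv2.imwrite("pics/f4.png",np.hstack([a,b]))
# blank spring position check by bright pixels on pad in scene
E
```

```text
t 9.45 p [0.4963 0.0988 0.1399] tooly 129.84 tz [ 0.  0. -1.] q [-0.52  0.08  0.29  1.93 -0.02  1.14  2.04] F [-0.41  1.33  0.21] g 52.4
to tool offset [-0.0104  0.0122  0.0649]
```

View pics/f4.png

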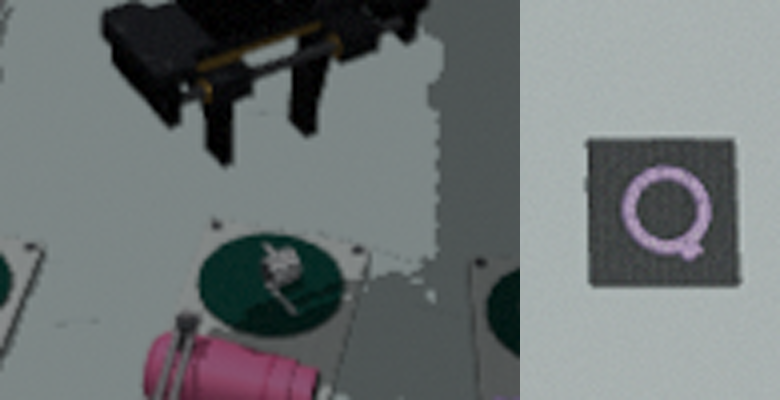

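The ring lies flat in the middle of the mat and the spring is where it was. I'll align over the coil.

Call:
{"method": "carry_out", "body": {
  "rows": [
    {"offset":[-0.0104,0.0122,0],"rot":[0,0,0],"gripper":0.6},
    {"offset":[0,0,0.03],"rot":[0,0,0],"gripper":0.6},
    {"offset":[0,0,0.035],"rot":[0,0,0],"gripper":0.6},
    {"offset":[0,0,0],"rot":[0,0,0],"gripper":0.6},
    {"offset":[0,0,0],"rot":[0,0,0],"gripper":0.6},
    {"offset":[0,0,0],"rot":[0,0,0],"gripper":0.6}
  ]
}}

```text
time: 10.3
position: [0.4977, 0.1155, 0.0765]
tool_rot: [-1.074, 2.949, 0.0]
ft_force: [0.5, 1.3, 0.4]
grip_width: 0.595
```

```bash
python3 st.py .4965 .1148 .029; python3 - <<'E'
from h import *
T=get("top");S=get("scene")
a=cv2.resize(S["img"][160:230,310:400,::-1],(510,400),interpolation=cv2.INTER_CUBIC)
b=cv2.resize(T["img"][180:230,270:304,::-1],(272,400),interpolation=cv2.INTER_CUBIC)
cv2.imwrite("pics/f5.png",np.hstack([a,b]))
E
```

```text
t 10.3 p [0.4977 0.1155 0.0765] tooly 130.02 tz [ 0.003  0.001 -1.   ] q [-0.53  0.16  0.27  1.98 -0.05  1.    2.03] F [0.49 1.3  0.43] g 51.8
to tool offset [0.0015 0.0002 0.0475]
```

View pics/f5.png

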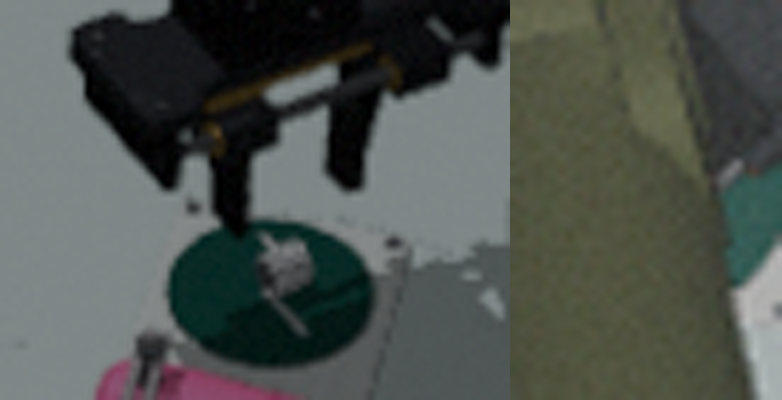

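The jaws straddle the coil's ends above it at (288,262). I'll go down and close.

Call:
{"method": "carry_out", "body": {
  "rows": [
    {"offset":[0.0015,0,0.015],"rot":[0,0,0],"gripper":0.6},
    {"offset":[0,0,0.02],"rot":[0,0,0],"gripper":0.6},
    {"offset":[0,0,0.012],"rot":[0,0,0],"gripper":0.6},
    {"offset":[0,0,0],"rot":[0,0,0],"gripper":0.6},
    {"offset":[0,0,0],"rot":[0,0,0],"gripper":0.4},
    {"offset":[0,0,0],"rot":[0,0,0],"gripper":0.2},
    {"offset":[0,0,0],"rot":[0,0,0],"gripper":0},
    {"offset":[0,0,0],"rot":[0,0,0],"gripper":0},
    {"offset":[0,0,0],"rot":[0,0,0],"gripper":0},
    {"offset":[0,0,0],"rot":[0,0,0],"gripper":0}
  ]
}}

```text
time: 11.65
position: [0.4955, 0.1141, 0.0282]
tool_rot: [-1.075, 2.951, 0.0]
ft_force: [-0.2, 0.1, 2.8]
grip_width: 0.276
```

```bash
python3 st.py; python3 - <<'E'
from h import *
S=get("scene")
cv2.imwrite("pics/f6.png",cv2.resize(S["img"][160:230,310:400,::-1],(510,400),interpolation=cv2.INTER_CUBIC))
E
```

```text
t 11.65 p [0.4955 0.1141 0.0282] tooly 130.02 tz [ 0.001  0.    -1.   ] q [-0.53  0.23  0.27  2.02 -0.08  0.9   2.06] F [-0.21  0.09  2.8 ] g 24.0
```

View pics/f6.png

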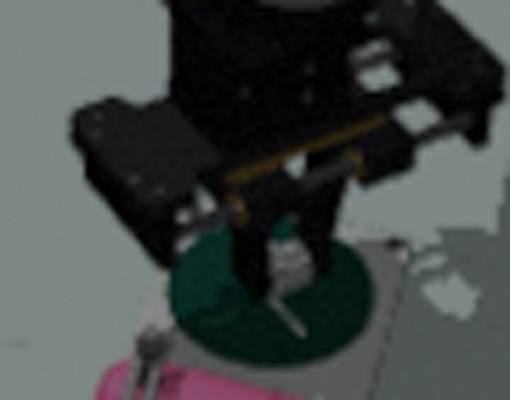

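Width 24.0 mm, so the coil is held by its ends. Lift, turn back 40° and carry it to the clip pad.

Call:
{"method": "carry_out", "body": {
  "rows": [
    {"offset":[0,0,-0.03],"rot":[0,0,0],"gripper":0},
    {"offset":[0,0,-0.04],"rot":[0,0,0],"gripper":0},
    {"offset":[0,0,-0.03],"rot":[0,0,0],"gripper":0},
    {"offset":[0,0,0],"rot":[0,0,10],"gripper":0},
    {"offset":[0,0,0],"rot":[0,0,10],"gripper":0},
    {"offset":[0,0,0],"rot":[0,0,10],"gripper":0},
    {"offset":[0,0,0],"rot":[0,0,10],"gripper":0},
    {"offset":[-0.01,-0.04,0],"rot":[0,0,0],"gripper":0},
    {"offset":[-0.01,-0.04,0],"rot":[0,0,0],"gripper":0},
    {"offset":[-0.01,-0.04,0],"rot":[0,0,0],"gripper":0}
  ]
}}

```text
time: 12.95
position: [0.5253, -0.0072, 0.1276]
tool_rot: [0.001, -3.141, -0.0]
ft_force: [0.4, -0.4, -0.1]
grip_width: 0.274
```

Call:
{"method": "carry_out", "body": {
  "rows": [
    {"offset":[-0.01,-0.04,0],"rot":[0,0,0],"gripper":0},
    {"offset":[-0.005,-0.04,0],"rot":[0,0,0],"gripper":0},
    {"offset":[0,-0.025,0.02],"rot":[0,0,0],"gripper":0},
    {"offset":[0,0,0.02],"rot":[0,0,0],"gripper":0},
    {"offset":[0,0,0],"rot":[0,0,0],"gripper":0},
    {"offset":[0,0,0],"rot":[0,0,0],"gripper":0}
  ]
}}

```text
time: 13.7
position: [0.5407, -0.1106, 0.0883]
tool_rot: [-0.002, 3.141, 0.0]
ft_force: [-0.4, -0.3, -0.2]
grip_width: 0.276
```

```bash
python3 st.py .5403 -.1115 .029; python3 - <<'E'
from h import *
T=get("top");S=get("scene");np.save("s_.npy",S,allow_pickle=True)
a=cv2.resize(S["img"][150:240,220:335,::-1],(510,400),interpolation=cv2.INTER_CUBIC)
b=cv2.resize(T["img"][160:220,330:370,::-1],(267,400),interpolation=cv2.INTER_CUBIC)
cv2.imwrite("pics/f7.png",np.hstack([a,b]))
# refined clip pad from scene (empty now)
hsv=cv2.cvtColor(S["img"],cv2.COLOR_RGB2HSV)
g=(hsv[...,0]>65)&(hsv[...,0]<95)&(hsv[...,1]>120)&(hsv[...,2]<110)
for st,c,m in blobs(g,200):
    cs,_=cv2.findContours(m.astype(np.uint8),0,2)
    h=cv2.convexHull(max(cs,key=cv2.contourArea));P=cast(S,h[:,0],.014)[:,:2].astype(np.float32)
    print(c,cv2.minEnclosingCircle(P),cv2.fitEllipse(P))
E
```

```text
t 13.7 p [ 0.5407 -0.1106  0.0883] tooly 90.07 tz [ 0.  0. -1.] q [-0.28  0.24  0.49  1.88 -0.13  1.05  1.84] F [-0.41 -0.27 -0.22] g 24.0
to tool offset [ 0.0004 -0.0009  0.0593]
[274.04289941 210.52218935] ((0.5406985282897949, -0.11082975566387177), 0.04870972782373428) ((0.5406560301780701, -0.11135775595903397), (0.09453833848237991, 0.09698041528463364), 119.85847473144531)
[357.14899713 210.79799427] ((0.5008963346481323, 0.1102580800652504), 0.04854939505457878) ((0.5008480548858643, 0.11014246195554733), (0.09476028382778168, 0.09680071473121643), 118.65941619873047)
[430.64425163 221.00650759] ((0.49493542313575745, 0.3034256398677826), 0.048668667674064636) ((0.4952247738838196, 0.3031320571899414), (0.09479765594005585, 0.0969940796494484), 98.82634735107422)
```

View pics/f7.png

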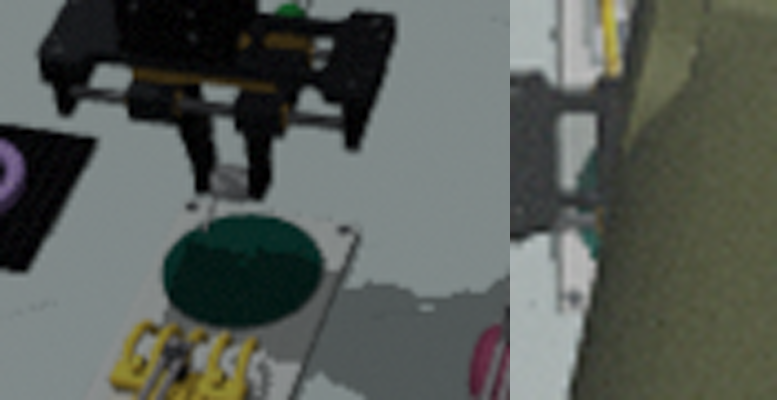

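The spring is held level above the empty clip pad. Scene pad centres: clip (.5407,-.111), dryer (.5009,.110), mirror (.495,.303). Lower and release.

Call:
{"method": "carry_out", "body": {
  "rows": [
    {"offset":[0,-0.0005,0.02],"rot":[0,0,0],"gripper":0},
    {"offset":[0,0,0.02],"rot":[0,0,0],"gripper":0},
    {"offset":[0,0,0.012],"rot":[0,0,0],"gripper":0},
    {"offset":[0,0,0.007],"rot":[0,0,0],"gripper":0},
    {"offset":[0,0,0],"rot":[0,0,0],"gripper":0},
    {"offset":[0,0,0],"rot":[0,0,0],"gripper":0},
    {"offset":[0,0,0],"rot":[0,0,0],"gripper":0.35},
    {"offset":[0,0,0],"rot":[0,0,0],"gripper":0.5},
    {"offset":[0,0,0],"rot":[0,0,0],"gripper":0.5}
  ]
}}

```text
time: 14.92
position: [0.5404, -0.1115, 0.029]
tool_rot: [-0.001, 3.141, 0.0]
ft_force: [-0.9, -0.4, -0.1]
grip_width: 0.463
```

```bash
python3 st.py
```

```text
t 14.93 p [ 0.5404 -0.1115  0.029 ] tooly 90.02 tz [ 0.  0. -1.] q [-0.26  0.33  0.48  1.92 -0.18  0.94  1.88] F [-0.91 -0.37 -0.09] g 40.3
```

Release confirmed. Lift and go to the nozzle.

Call:
{"method": "carry_out", "body": {
  "rows": [
    {"offset":[0,0,-0.03],"rot":[0,0,0],"gripper":0.5},
    {"offset":[0,0,-0.05],"rot":[0,0,0],"gripper":0.5},
    {"offset":[0,0.03,-0.05],"rot":[0,0,0],"gripper":0.6},
    {"offset":[0.005,0.045,-0.02],"rot":[0,0,0],"gripper":0.6},
    {"offset":[0.005,0.05,0],"rot":[0,0,0],"gripper":0.6},
    {"offset":[0.01,0.05,0],"rot":[0,0,0],"gripper":0.6},
    {"offset":[0.01,0.05,0],"rot":[0,0,0],"gripper":0.6},
    {"offset":[0.01,0.05,0],"rot":[0,0,0],"gripper":0.6},
    {"offset":[0.006,0.05,0],"rot":[0,0,0],"gripper":0.6},
    {"offset":[0,0.05,0],"rot":[0,0,0],"gripper":0.6}
  ]
}}

```text
time: 16.18
position: [0.4937, 0.265, 0.1792]
tool_rot: [-0.001, 3.141, 0.001]
ft_force: [1.0, -0.6, 0.0]
grip_width: 0.6
```

Call:
{"method": "carry_out", "body": {
  "rows": [
    {"offset":[0,0.0335,0],"rot":[0,0,0],"gripper":0.6},
    {"offset":[0,0,0],"rot":[0,0,7.5],"gripper":0.6},
    {"offset":[0,0,0],"rot":[0,0,7.5],"gripper":0.6},
    {"offset":[0,0,0],"rot":[0,0,7],"gripper":0.6},
    {"offset":[0,0,0],"rot":[0,0,0],"gripper":0.6},
    {"offset":[0,0,0],"rot":[0,0,0],"gripper":0.6}
  ]
}}

```text
time: 16.92
position: [0.4942, 0.2969, 0.1789]
tool_rot: [0.596, 3.085, 0.0]
ft_force: [-0.1, -0.1, -0.4]
grip_width: 0.595
```

```bash
python3 st.py .494 .297 .115; python3 - <<'E'
from h import *
T=get("top");S=get("scene")
a=cv2.resize(S["img"][140:240,370:500,::-1],(520,400),interpolation=cv2.INTER_CUBIC)
b=cv2.resize(T["img"][160:220,330:370,::-1],(267,400),interpolation=cv2.INTER_CUBIC)
cv2.imwrite("pics/f8.png",np.hstack([a,b]))
E
```

```text
t 16.93 p [0.4942 0.2969 0.1789] tooly 68.13 tz [ 0.  0. -1.] q [-0.79  0.2   0.23  1.72 -0.05  1.23  0.64] F [-0.12 -0.07 -0.43] g 51.7
to tool offset [0.0002 0.     0.0639]
```

View pics/f8.png

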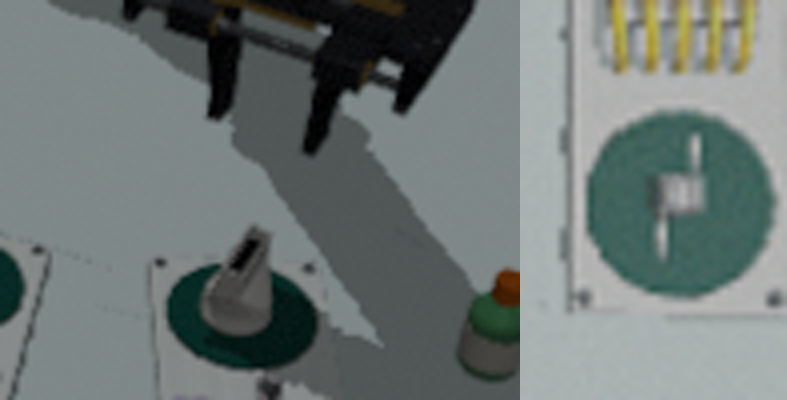

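The top view shows the spring flat in the middle of the clip pad. The jaws are high above the nozzle, so I'll descend partway and check.

Call:
{"method": "carry_out", "body": {
  "rows": [
    {"offset":[0,0,0.04],"rot":[0,0,0],"gripper":0.6},
    {"offset":[0,0,0.04],"rot":[0,0,0],"gripper":0.6},
    {"offset":[0,0,0.01],"rot":[0,0,0],"gripper":0.6},
    {"offset":[0,0,0],"rot":[0,0,0],"gripper":0.6},
    {"offset":[0,0,0],"rot":[0,0,0],"gripper":0.6}
  ]
}}

```text
time: 17.65
position: [0.4955, 0.2977, 0.0908]
tool_rot: [0.598, 3.082, 0.004]
ft_force: [0.3, 0.4, 0.7]
grip_width: 0.599
```

```bash
python3 st.py .494 .297 .058; python3 - <<'E'
from h import *
T=get("top");S=get("scene")
a=cv2.resize(S["img"][160:240,385:490,::-1],(525,400),interpolation=cv2.INTER_CUBIC)
b=cv2.resize(T["img"][180:230,215:249,::-1],(272,400),interpolation=cv2.INTER_CUBIC)
cv2.imwrite("pics/f9.png",np.hstack([a,b]))
E
```

```text
t 17.65 p [0.4955 0.2977 0.0908] tooly 68.03 tz [ 0.003  0.002 -1.   ] q [-0.78  0.28  0.22  1.81 -0.07  1.06  0.66] F [0.31 0.42 0.68] g 52.1
to tool offset [ 0.0012 -0.0013  0.0328]
```

View pics/f9.png

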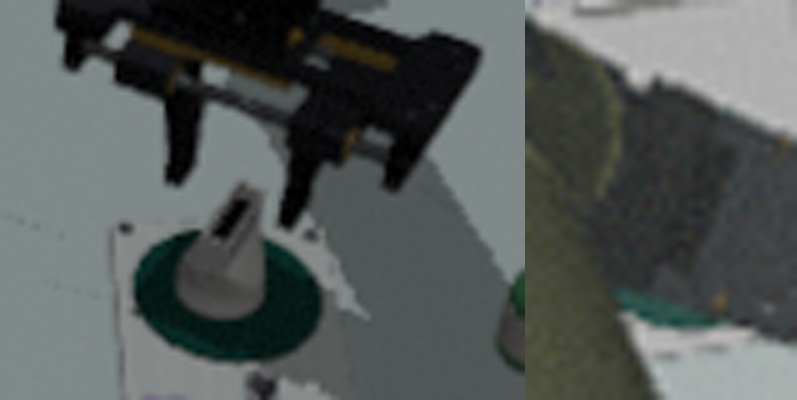

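The fingertips at (175,183) and (290,227) are centred on the slot at (233,213). Descend and grip.

Call:
{"method": "carry_out", "body": {
  "rows": [
    {"offset":[0.001,-0.001,0.015],"rot":[0,0,0],"gripper":0.6},
    {"offset":[0,0,0.015],"rot":[0,0,0],"gripper":0.6},
    {"offset":[0,0,0.002],"rot":[0,0,0],"gripper":0.6},
    {"offset":[0,0,0],"rot":[0,0,0],"gripper":0.6},
    {"offset":[0,0,0],"rot":[0,0,0],"gripper":0.35},
    {"offset":[0,0,0],"rot":[0,0,0],"gripper":0.15},
    {"offset":[0,0,0],"rot":[0,0,0],"gripper":0},
    {"offset":[0,0,0],"rot":[0,0,0],"gripper":0},
    {"offset":[0,0,0],"rot":[0,0,0],"gripper":0},
    {"offset":[0,0,0],"rot":[0,0,0],"gripper":0}
  ],
  "grip_force": 12
}}

```text
time: 19.0
position: [0.4929, 0.2963, 0.0569]
tool_rot: [-0.599, -3.084, 0.0]
ft_force: [0.0, 0.2, -0.4]
grip_width: 0.184
```

```bash
python3 st.py; python3 - <<'E'
from h import *
T=get("top");S=get("scene")
a=cv2.resize(S["img"][160:240,385:490,::-1],(525,400),interpolation=cv2.INTER_CUBIC)
cv2.imwrite("pics/f10.png",a)
E
```

```text
t 19.0 p [0.4929 0.2963 0.0569] tooly 68.02 tz [-0. -0. -1.] q [-0.78  0.31  0.22  1.84 -0.08  1.    0.66] F [ 0.01  0.21 -0.36] g 16.0
```

View pics/f10.png

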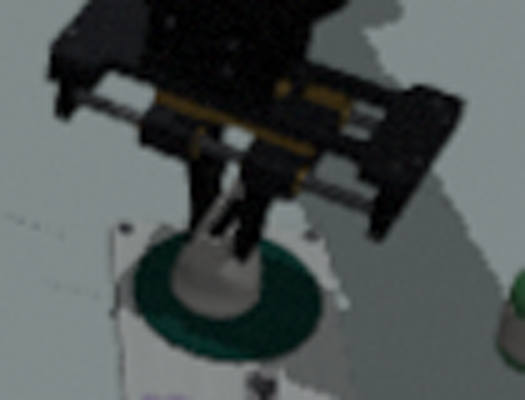

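Width 16.0 mm, and the nozzle is still upright. Lift and carry it to the dryer pad.

Call:
{"method": "carry_out", "body": {
  "rows": [
    {"offset":[0,0,-0.03],"rot":[0,0,0],"gripper":0},
    {"offset":[0,0,-0.04],"rot":[0,0,0],"gripper":0},
    {"offset":[-0.0106,-0.0259,-0.01],"rot":[0,0,0],"gripper":0},
    {"offset":[-0.013,-0.029,0],"rot":[0,0,0],"gripper":0},
    {"offset":[-0.013,-0.029,0],"rot":[0,0,0],"gripper":0},
    {"offset":[-0.013,-0.029,0],"rot":[0,0,0],"gripper":0},
    {"offset":[-0.013,-0.029,0],"rot":[0,0,0],"gripper":0},
    {"offset":[-0.013,-0.029,0],"rot":[0,0,0],"gripper":0},
    {"offset":[0,0,0.03],"rot":[0,0,0],"gripper":0},
    {"offset":[0,0,0],"rot":[0,0,0],"gripper":0}
  ]
}}

```text
time: 20.35
position: [0.4972, 0.1089, 0.1052]
tool_rot: [-0.599, -3.08, 0.003]
ft_force: [0.2, -0.1, 0.5]
grip_width: 0.182
```

```bash
python3 st.py .499 .1095 .058; python3 - <<'E'
from h import *
T=get("top");S=get("scene")
a=cv2.resize(S["img"][150:240,310:425,::-1],(510,400),interpolation=cv2.INTER_CUBIC)
cv2.imwrite("pics/f11.png",a)
E
```

```text
t 20.35 p [0.4972 0.1089 0.1052] tooly 67.97 tz [-0.004 -0.001 -1.   ] q [-0.6   0.13  0.35  1.96 -0.05  1.07  0.96] F [ 0.16 -0.1   0.46] g 15.8
to tool offset [-0.0016  0.0014  0.0472]
```

View pics/f11.png

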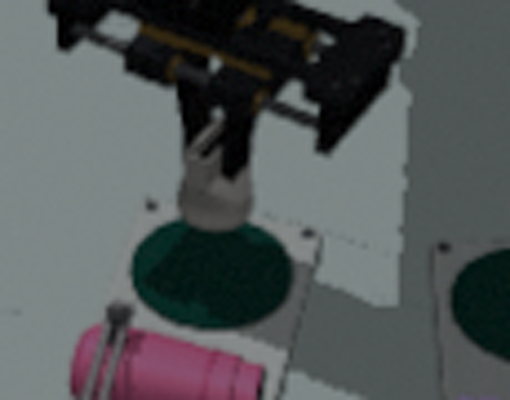

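The nozzle hangs upright over the empty dryer pad (213,270). Lower gently and release.

Call:
{"method": "carry_out", "body": {
  "rows": [
    {"offset":[-0.0015,0.001,0.02],"rot":[0,0,0],"gripper":0},
    {"offset":[0,0,0.015],"rot":[0,0,0],"gripper":0},
    {"offset":[0,0,0.008],"rot":[0,0,0],"gripper":0},
    {"offset":[0,0,0.004],"rot":[0,0,0],"gripper":0},
    {"offset":[0,0,0],"rot":[0,0,0],"gripper":0},
    {"offset":[0,0,0],"rot":[0,0,0],"gripper":0},
    {"offset":[0,0,0],"rot":[0,0,0],"gripper":0}
  ]
}}

```text
time: 21.32
position: [0.5011, 0.11, 0.0603]
tool_rot: [0.599, 3.083, 0.001]
ft_force: [0.3, 0.5, -0.6]
grip_width: 0.185
```

```bash
python3 st.py .499 .1095 .0575; python3 - <<'E'
from h import *
S=get("scene")
a=cv2.resize(S["img"][160:240,310:415,::-1],(525,400),interpolation=cv2.INTER_CUBIC)
cv2.imwrite("pics/f12.png",a)
E
```

```text
t 21.32 p [0.5011 0.11   0.0603] tooly 68.01 tz [ 0.001  0.    -1.   ] q [-0.59  0.19  0.35  1.99 -0.08  0.97  0.99] F [ 0.25  0.49 -0.61] g 16.1
to tool offset [ 0.0018 -0.0013  0.0028]
```

View pics/f12.png

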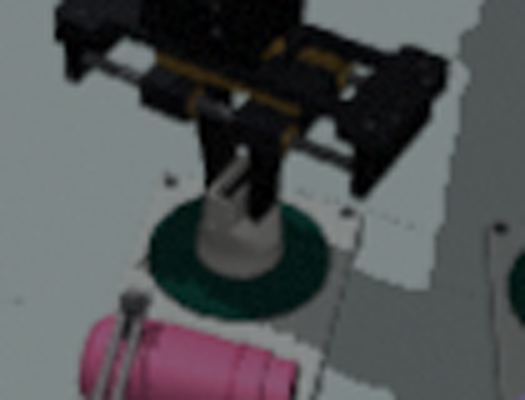

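The foot is still about 3 mm above the pad. I'll lower the rest and open.

Call:
{"method": "carry_out", "body": {
  "rows": [
    {"offset":[0.001,-0.001,0.003],"rot":[0,0,0],"gripper":0},
    {"offset":[0,0,0],"rot":[0,0,0],"gripper":0},
    {"offset":[0,0,0],"rot":[0,0,0],"gripper":0},
    {"offset":[0,0,0],"rot":[0,0,0],"gripper":0.25},
    {"offset":[0,0,0],"rot":[0,0,0],"gripper":0.4},
    {"offset":[0,0,0],"rot":[0,0,0],"gripper":0.5},
    {"offset":[0,0,0],"rot":[0,0,0],"gripper":0.5},
    {"offset":[0,0,-0.02],"rot":[0,0,0],"gripper":0.5},
    {"offset":[0,0,-0.04],"rot":[0,0,0],"gripper":0.55},
    {"offset":[0,0,-0.03],"rot":[0,0,0],"gripper":0.55}
  ]
}}

```text
time: 22.62
position: [0.4998, 0.1094, 0.1484]
tool_rot: [0.599, 3.083, 0.001]
ft_force: [0.4, -0.1, -0.1]
grip_width: 0.544
```

```bash
python3 st.py; python3 - <<'E'
from h import *
S=get("scene");T=get("top")
a=cv2.resize(S["img"][160:240,310:415,::-1],(525,400),interpolation=cv2.INTER_CUBIC)
b=cv2.resize(T["img"][180:225,390:432,::-1],(373,400),interpolation=cv2.INTER_CUBIC)
cv2.imwrite("pics/f13.png",np.hstack([a,b[:,:270]]))
hsv=cv2.cvtColor(T["img"],cv2.COLOR_RGB2HSV)
m=(hsv[...,0]>120)&(hsv[...,0]<150)&(hsv[...,1]>40); m[:,:385]=0;m[230:]=0;m[:180]=0
for st,c,mm in blobs(m,60):
    cs,h=cv2.findContours(mm.astype(np.uint8),cv2.RETR_CCOMP,1)
    print("lav",st,c,cast(T,c,.012))
    for k in cs: 
        P=cast(T,k[:,0],.012)[:,:2].astype(np.float32); print(len(k),cv2.fitEllipse(P))
E
```

```text
t 22.62 p [0.4998 0.1094 0.1484] tooly 68.01 tz [ 0.001  0.    -1.   ] q [-0.61  0.08  0.36  1.91 -0.03  1.15  0.95] F [ 0.4  -0.12 -0.11] g 47.3
lav [400 191  23  25 185] [411.31891892 202.01081081] [[ 0.49123382 -0.31230566  0.012     ]]
79 ((0.4906740188598633, -0.3115555942058563), (0.07529590278863907, 0.07950375229120255), 102.89102172851562)
8 ((0.45960015058517456, -0.3196849524974823), (0.007596488110721111, 0.014135165140032768), 178.97381591796875)
17 ((0.46223920583724976, -0.2997528612613678), (0.010022826492786407, 0.03233328089118004), 153.8855438232422)Traceback (most recent call last):
  File "<stdin>", line 12, in <module>
cv2.error: OpenCV(4.12.0) /io/opencv/modules/imgproc/src/shapedescr.cpp:361: error: (-201:Incorrect size of input array) There should be at least 5 points to fit the ellipse in function 'fitEllipseNoDirect'
```

View pics/f13.png

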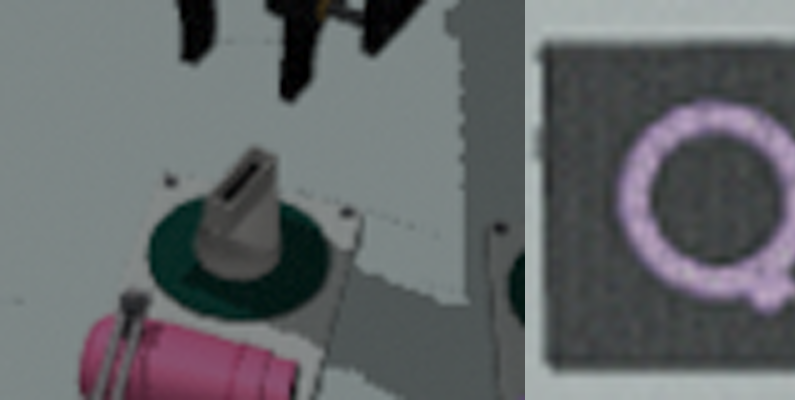

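The nozzle stands upright near the middle of the dryer pad. The frame on the mat measures about (.4925,-.309), which matches where I placed it. Go back to pick it up.

Call:
{"method": "carry_out", "body": {
  "rows": [
    {"offset":[0,0,0],"rot":[0,0,-7.5],"gripper":0.55},
    {"offset":[0,0,0],"rot":[0,0,-7.5],"gripper":0.55},
    {"offset":[0,0,0],"rot":[0,0,-7],"gripper":0.55},
    {"offset":[0.0073,-0.05,0],"rot":[0,0,0],"gripper":0.55},
    {"offset":[0,-0.05,0],"rot":[0,0,0],"gripper":0.55},
    {"offset":[0,-0.05,0],"rot":[0,0,0],"gripper":0.55},
    {"offset":[0,-0.05,0],"rot":[0,0,0],"gripper":0.55},
    {"offset":[0,-0.05,0],"rot":[0,0,0],"gripper":0.55},
    {"offset":[0,-0.05,0],"rot":[0,0,0],"gripper":0.55},
    {"offset":[0,-0.05,0],"rot":[0,0,0],"gripper":0.55}
  ]
}}

```text
time: 23.98
position: [0.4918, -0.2418, 0.146]
tool_rot: [0.001, -3.141, -0.001]
ft_force: [0.2, -0.5, -0.8]
grip_width: 0.549
```

Call:
{"method": "carry_out", "body": {
  "rows": [
    {"offset":[0,-0.05,0],"rot":[0,0,0],"gripper":0.55},
    {"offset":[0,-0.05,0],"rot":[0,0,0],"gripper":0.55},
    {"offset":[0,0,0.03],"rot":[0,0,0],"gripper":0.55},
    {"offset":[0,0,0.03],"rot":[0,0,0],"gripper":0.55},
    {"offset":[0,0,0],"rot":[0,0,0],"gripper":0.55},
    {"offset":[0,0,0],"rot":[0,0,0],"gripper":0.55},
    {"offset":[0,0,0],"rot":[0,0,0],"gripper":0.55}
  ]
}}

```text
time: 24.85
position: [0.4932, -0.341, 0.0882]
tool_rot: [-0.001, 3.139, -0.002]
ft_force: [0.2, 0.2, 0.9]
grip_width: 0.55
```

```bash
python3 st.py .4925 -.3415 .0175; python3 - <<'E'
from h import *
S=get("scene")
cv2.imwrite("pics/f14.png",cv2.resize(S["img"][130:230,150:290,::-1],(560,400),interpolation=cv2.INTER_CUBIC))
E
```

```text
t 24.85 p [ 0.4932 -0.341   0.0882] tooly 90.03 tz [ 0.002 -0.001 -1.   ] q [ 0.    0.38  0.68  1.77 -0.26  1.09  2.34] F [0.21 0.18 0.94] g 47.8
to tool offset [ 0.0009 -0.0004  0.0707]
```

View pics/f14.png

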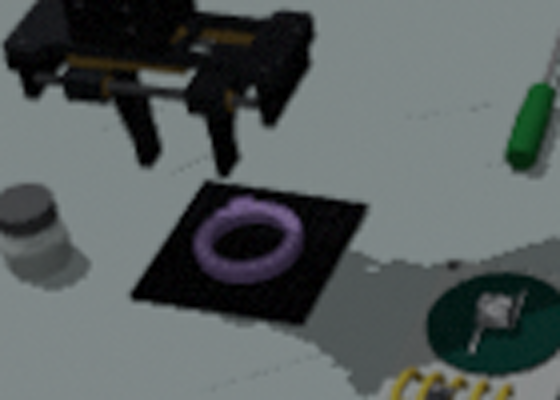

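The jaws straddle the ring's left (-y) rim. Descend and grip.

Call:
{"method": "carry_out", "body": {
  "rows": [
    {"offset":[0.0005,0,0.025],"rot":[0,0,0],"gripper":0.55},
    {"offset":[0,0,0.025],"rot":[0,0,0],"gripper":0.55},
    {"offset":[0,0,0.015],"rot":[0,0,0],"gripper":0.55},
    {"offset":[0,0,0.005],"rot":[0,0,0],"gripper":0.55},
    {"offset":[0,0,0],"rot":[0,0,0],"gripper":0.55},
    {"offset":[0,0,0],"rot":[0,0,0],"gripper":0.3},
    {"offset":[0,0,0],"rot":[0,0,0],"gripper":0},
    {"offset":[0,0,0],"rot":[0,0,0],"gripper":0},
    {"offset":[0,0,0],"rot":[0,0,0],"gripper":0},
    {"offset":[0,0,0],"rot":[0,0,0],"gripper":0}
  ],
  "grip_force": 15
}}

```text
time: 26.15
position: [0.492, -0.3407, 0.017]
tool_rot: [-0.0, 3.141, -0.0]
ft_force: [-0.8, 0.1, 1.2]
grip_width: 0.127
```

```bash
python3 st.py
```

```text
t 26.15 p [ 0.492  -0.3407  0.017 ] tooly 90.02 tz [ 0. -0. -1.] q [ 0.04  0.47  0.64  1.82 -0.33  0.96  2.39] F [-0.77  0.13  1.18] g 11.0
```

Held at 11.0 mm. Lift high enough to clear the nozzle and carry the frame to the mirror pad.

Call:
{"method": "carry_out", "body": {
  "rows": [
    {"offset":[0,0,-0.03],"rot":[0,0,0],"gripper":0},
    {"offset":[0,0,-0.04],"rot":[0,0,0],"gripper":0},
    {"offset":[0,0,-0.045],"rot":[0,0,0],"gripper":0},
    {"offset":[0,0.03,-0.045],"rot":[0,0,0],"gripper":0},
    {"offset":[0,0.04,0],"rot":[0,0,0],"gripper":0},
    {"offset":[0,0.045,0],"rot":[0,0,0],"gripper":0},
    {"offset":[0,0.045,0],"rot":[0,0,0],"gripper":0},
    {"offset":[0,0.045,0],"rot":[0,0,0],"gripper":0},
    {"offset":[0,0.045,0],"rot":[0,0,0],"gripper":0},
    {"offset":[0,0.045,0],"rot":[0,0,0],"gripper":0}
  ]
}}

```text
time: 27.4
position: [0.4915, -0.0442, 0.177]
tool_rot: [-0.0, 3.141, 0.001]
ft_force: [1.4, 0.6, -0.8]
grip_width: 0.122
```

Call:
{"method": "carry_out", "body": {
  "rows": [
    {"offset":[0,0.045,0],"rot":[0,0,0],"gripper":0},
    {"offset":[0,0.045,0],"rot":[0,0,0],"gripper":0},
    {"offset":[0,0.045,0],"rot":[0,0,0],"gripper":0},
    {"offset":[0,0.045,0],"rot":[0,0,0],"gripper":0},
    {"offset":[0,0.045,0],"rot":[0,0,0],"gripper":0},
    {"offset":[0,0.045,0],"rot":[0,0,0],"gripper":0},
    {"offset":[0,0.041,0],"rot":[0,0,0],"gripper":0},
    {"offset":[-0.001,0.005,0],"rot":[0,0,0],"gripper":0},
    {"offset":[0,0,0],"rot":[0,0,0],"gripper":0},
    {"offset":[0,0,0],"rot":[0,0,0],"gripper":0}
  ]
}}

```text
time: 28.65
position: [0.4931, 0.2686, 0.1769]
tool_rot: [0.003, 3.142, -0.001]
ft_force: [-0.6, -0.3, -1.2]
grip_width: 0.124
```

```bash
python3 st.py .4935 .2705 .0265; python3 - <<'E'
from h import *
S=get("scene")
cv2.imwrite("pics/f15.png",cv2.resize(S["img"][130:250,330:510,::-1],(720,480),interpolation=cv2.INTER_CUBIC))
E
```

```text
t 28.65 p [0.4931 0.2686 0.1769] tooly 89.88 tz [ 0.    -0.001 -1.   ] q [-0.76  0.17  0.24  1.76 -0.04  1.23  1.06] F [-0.65 -0.35 -1.2 ] g 10.8
to tool offset [-0.0004  0.002   0.1504]
```

View pics/f15.png

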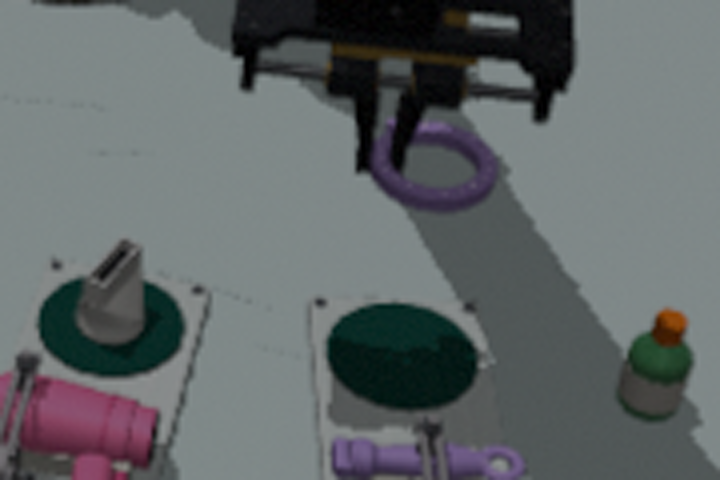

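The frame hangs level over the now empty mirror pad, and the bottle is well clear. Lower.

Call:
{"method": "carry_out", "body": {
  "rows": [
    {"offset":[0,0.001,0.04],"rot":[0,0,0],"gripper":0},
    {"offset":[0,0,0.04],"rot":[0,0,0],"gripper":0},
    {"offset":[0,0,0.035],"rot":[0,0,0],"gripper":0},
    {"offset":[0,0,0.02],"rot":[0,0,0],"gripper":0},
    {"offset":[0,0,0.008],"rot":[0,0,0],"gripper":0},
    {"offset":[0,0,0],"rot":[0,0,0],"gripper":0},
    {"offset":[0,0,0],"rot":[0,0,0],"gripper":0},
    {"offset":[0,0,0],"rot":[0,0,0],"gripper":0}
  ]
}}

```text
time: 29.7
position: [0.4934, 0.2718, 0.035]
tool_rot: [-0.0, 3.14, 0.002]
ft_force: [0.8, 0.3, -1.1]
grip_width: 0.124
```

```bash
python3 st.py .4935 .2705 .026; python3 - <<'E'
from h import *
S=get("scene")
cv2.imwrite("pics/f16.png",cv2.resize(S["img"][160:250,370:500,::-1],(650,450),interpolation=cv2.INTER_CUBIC))
E
```

```text
t 29.7 p [0.4934 0.2718 0.035 ] tooly 90.01 tz [ 0.002  0.001 -1.   ] q [-0.75  0.32  0.23  1.88 -0.09  0.95  1.09] F [ 0.84  0.33 -1.11] g 10.8
to tool offset [-0.0001 -0.0013  0.009 ]
```

View pics/f16.png

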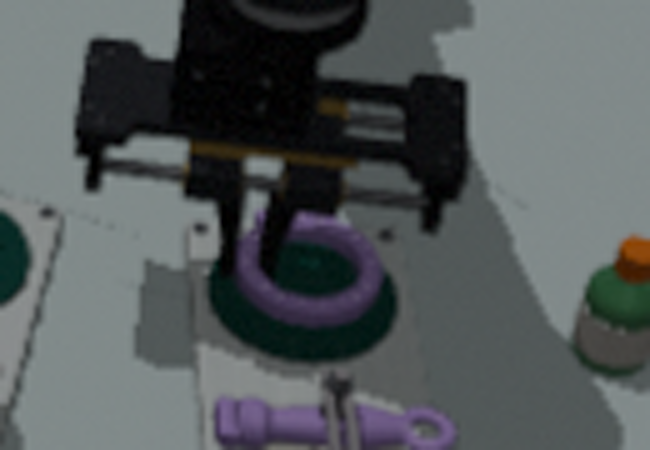

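Call:
{"method": "carry_out", "body": {
  "rows": [
    {"offset":[0,-0.001,0.006],"rot":[0,0,0],"gripper":0},
    {"offset":[0,0,0.003],"rot":[0,0,0],"gripper":0},
    {"offset":[0,0,0],"rot":[0,0,0],"gripper":0},
    {"offset":[0,0,0],"rot":[0,0,0],"gripper":0},
    {"offset":[0,0,0],"rot":[0,0,0],"gripper":0.3},
    {"offset":[0,0,0],"rot":[0,0,0],"gripper":0.45},
    {"offset":[0,0,0],"rot":[0,0,0],"gripper":0.45},
    {"offset":[0,0,-0.02],"rot":[0,0,0],"gripper":0.45},
    {"offset":[0,0,-0.04],"rot":[0,0,0],"gripper":0.45},
    {"offset":[0,0,-0.05],"rot":[0,0,0],"gripper":0.45}
  ]
}}

```text
time: 31.0
position: [0.4919, 0.2699, 0.135]
tool_rot: [0.0, -3.14, 0.002]
ft_force: [0.2, 1.1, 0.0]
grip_width: 0.446
```

Call:
{"method": "carry_out", "body": {
  "rows": [
    {"offset":[0,0,-0.05],"rot":[0,0,0],"gripper":0.45},
    {"offset":[0.025,0.06,-0.03],"rot":[0,0,0],"gripper":0.45},
    {"offset":[0.03,0.06,0],"rot":[0,0,0],"gripper":0.45},
    {"offset":[0.03,0.06,0],"rot":[0,0,0],"gripper":0.45},
    {"offset":[0.03,0.06,0],"rot":[0,0,0],"gripper":0.45},
    {"offset":[0.03,0.06,0],"rot":[0,0,0],"gripper":0.45},
    {"offset":[0.03,0.05,0],"rot":[0,0,0],"gripper":0.45},
    {"offset":[0,0,0],"rot":[0,0,0],"gripper":0.45},
    {"offset":[0,0,0],"rot":[0,0,0],"gripper":0.45}
  ]
}}

```text
time: 32.12
position: [0.3292, 0.5959, 0.2106]
tool_rot: [-0.001, 3.141, -0.002]
ft_force: [0.2, -0.5, 0.1]
grip_width: 0.45
```

```bash
python3 st.py; python3 - <<'E'
from h import *
S=get("scene");T=get("top");np.save("s_.npy",S,allow_pickle=True);np.save("t_.npy",T,allow_pickle=True)
crop(S,140,160,380,130,2,"pics/s9.png");crop(T,170,100,310,130,2.5,"pics/t9.png")
a=T["img"]
def cc(x,y,w,h): return cv2.resize(a[y:y+h,x:x+w,::-1],(260,260),interpolation=cv2.INTER_CUBIC)
r1=np.hstack([cc(215,187,40,40),cc(272,185,40,40),cc(334,172,40,40)])
a=S["img"]
r2=np.hstack([cc(410,198,42,42),cc(335,185,42,42),cc(252,188,42,42)])
cv2.imwrite("pics/z9.png",np.vstack([r1,r2]))
E
```

```text
t 32.12 p [0.3292 0.5959 0.2106] tooly 90.03 tz [ 0.001 -0.001 -1.   ] q [-1.14  0.39  0.04  1.39 -0.02  1.35  0.48] F [ 0.24 -0.47  0.15] g 39.1
```

View pics/z9.png

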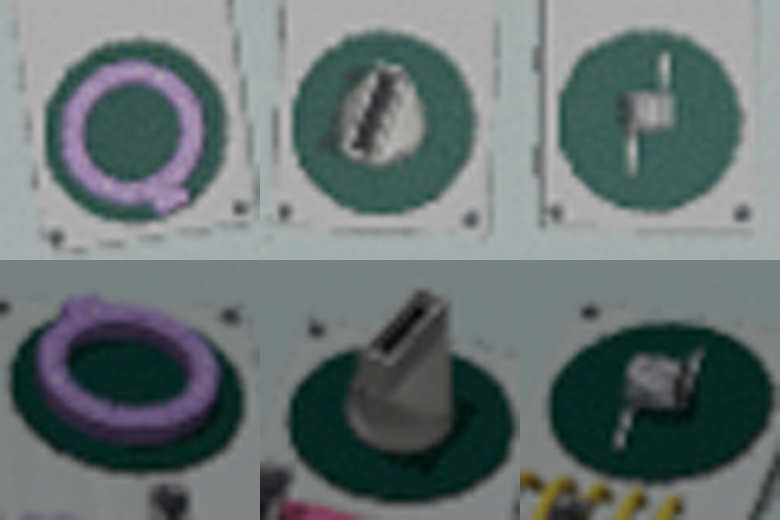

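View pics/s9.png

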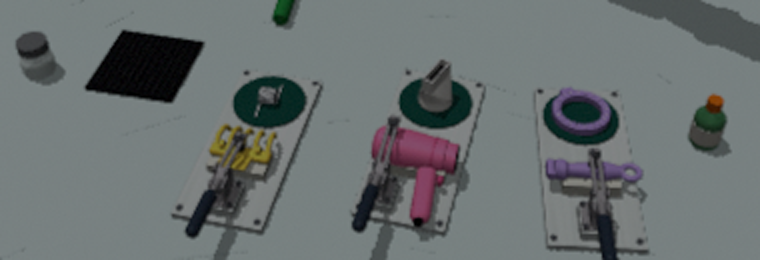

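All three parts sit on their new pads, and the jar and bottle are unmoved. Next I'll check the centring numerically against each pad.

```bash
python3 - <<'E'
from h import *
S=np.load("s_.npy",allow_pickle=True).item();T=np.load("t_.npy",allow_pickle=True).item()
pads={"mirror":(.494,.303),"dryer":(.4998,.110),"clip":(.5405,-.1113)}
for nm,d,sat,val in(("top",T,70,135),("scene",S,100,110)):
    hsv=cv2.cvtColor(d["img"],cv2.COLOR_RGB2HSV)
    g=(hsv[...,0]>60)&(hsv[...,0]<100)&(hsv[...,1]>sat)&(hsv[...,2]<val)
    for k,(x,y) in pads.items():
        # pad region
        t=np.linspace(0,2*np.pi,60)
        poly=proj(d,np.c_[x+.056*np.cos(t),y+.056*np.sin(t),0*t+.014])
        reg=np.zeros(g.shape,np.uint8);cv2.fillPoly(reg,[poly.round().astype(np.int32)],1)
        gm=g&(reg>0); ys,xs=np.nonzero(gm)
        h=cv2.convexHull(np.c_[xs,ys].astype(np.int32))[:,0]
        P=cast(d,h,.014)[:,:2].astype(np.float32)
        pc,r=cv2.minEnclosingCircle(P)
        hm=np.zeros(g.shape,np.uint8);cv2.fillPoly(hm,[h.astype(np.int32)],1)
        if k=="mirror":
            lav=(hsv[...,0]>118)&(hsv[...,0]<155)&(hsv[...,1]>35)&(reg>0)
            b=max(blobs(lav,20),key=lambda q:q[0][4]); c=b[1]; z=.020
        elif k=="clip":
            b=max(blobs((hm>0)&~g&(hsv[...,1]<sat*.75),4),key=lambda q:q[0][4]); c=b[1]; z=.022
        else:
            r2=cv2.dilate(hm,np.ones((31,31)))
            lo=(hsv[...,1]<40)&(hm>0); b=max(blobs(lo,10),key=lambda q:q[0][4]); c=b[1]; z=.03
        pt=cast(d,c,z)[0]
        print(nm,k,"pad",np.round(pc,4),round(r,4),"part px",b[0],c.round(1),"pt",pt.round(4),"diff mm",((pt[:2]-pc)*1e3).round(1))
# nozzle: slot centre triangulated
t=lambda x,y:(272+(x-260)/6.5-.5,185+y/6.5-.5)
s=lambda x,y:(335+(x-260)/6.19-.5,185+(y-260)/6.19-.5)
print("slot",tri(T,t(377,110),S,s(402,330)),cast(T,t(377,110),.07),cast(S,s(402,330),.07))
print("collar left/right/front scene z.018",cast(S,[s(347,410),s(453,412),s(400,451)],.014).round(4))
E
```

```text
top mirror pad [0.4928 0.3021] 0.0478 part px [225 196  22  24 212] [235.3 207.5] pt [0.4899 0.3002 0.02  ] diff mm [-2.9 -1.9]
top dryer pad [0.4982 0.1093] 0.0482 part px [284 195  14  16 169] [290.2 202.8] pt [0.4996 0.1084 0.03  ] diff mm [ 1.4 -1. ]
top clip pad [ 0.5388 -0.1116] 0.0481 part px [350 180   8  19  72] [353.2 188.8] pt [ 0.5426 -0.1111  0.022 ] diff mm [3.8 0.5]
scene mirror pad [0.4961 0.3036] 0.0488 part px [416 204  29  24 367] [429.9 215.6] pt [0.4914 0.3023 0.02  ] diff mm [-4.7 -1.4]
scene dryer pad [0.5008 0.1106] 0.0489 part px [349 200  17  16 235] [357.3 207.4] pt [0.506  0.1109 0.03  ] diff mm [5.2 0.3]
scene clip pad [ 0.5409 -0.1112] 0.0493 part px [267 203  15  16 108] [273.4 208. ] pt [ 0.541  -0.1123  0.022 ] diff mm [ 0.1 -1. ]
slot (array([0.50008288, 0.10826148, 0.06601164]), array([-0.2,  0. ]), array([-0.3,  0. ])) [[0.49976904 0.10708655 0.07      ]] [[0.50431003 0.10959352 0.07      ]]
collar left/right/front scene z.018 [[0.4984 0.0863 0.014 ]
 [0.4912 0.132  0.014 ]
 [0.5197 0.1129 0.014 ]]
```

Every part is within about 4 mm of its pad's centre. The arm is clear of everything, so I'm handing in.

```bash
python3 -c "
from bench import workorder,ctrl
print(workorder.close_job()); print(ctrl.get_state()['time'])"
```

```text
the job is handed in; nothing more can be done
None
the job is handed in; nothing more can be done
```

The three parts are changed round and the job is handed in, at about 32 s on the robot's clock. I set the frame on the black mat first, then moved the spring to the clip pad, the nozzle to the dryer pad and the frame on to the mirror pad.

In the last pictures the nozzle stands mouth up and the frame and spring lie flat. The jar and bottle look unmoved, and the arm is well clear.

| Part | Offset from the pad's centre |
|---|---|
| Frame | About 1–2 mm, after allowing for the stub; the raw readings, which include the stub, were about 3 to 5 mm |
| Spring | Top view +3.8 mm in x, scene view +0.1 mm |
| Nozzle | About 2–3 mm in most readings |

The two views disagreed by up to about 4 mm. The largest reading for the nozzle was +5 mm in x in the scene view. That reading takes in its whole tall outline; its mouth and foot point to about 3 mm or less.

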